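# Dispense one soap block into the caddy

### The job

Stand the beige caddy upright on the shelf right under the soap dispenser's outlet. Then swing the dispenser's sprung lever sideways until you feel its stop, without forcing it, and let it spring all the way back, so that exactly one soap block drops into the caddy and the next one settles in the magazine. Leave the caddy there and do not disturb the spray bottle, the jar or the brush.

Things in the scene. Friction and masses are not known exactly. Their poses are not given: they have to be found in the camera images.
- dispenser: White soap dispenser fixed on the black deck. Origin on the deck under the magazine's centre; outlet on its -x (robot) side, z up. Pedestal x -31 to 100, y -46 to 46, 90 mm high; on it a clear open-topped magazine, x -33 to 33, y -46 to 46, top at z 155 mm, holding two blocks. At its +y side the lever bay: x 15 to 100, y 46 to 198, top z 100 mm.
- rail_edge (a point): Middle of the lower front edge of the white hook rail over the lever, dispenser frame (-40, 121, 290) mm. Rail: x -40 to 48, y 43 to 199, z 290 to 304 mm, on two 12 mm uprights at x 42, y 52 and 190. An upright gripper does not fit over the lever: come in tilted from the -x side, below this edge.
- outlet (a point): Centre of the outlet's lip: dispenser frame (-52, 0, 95) mm, the front edge of a 92 mm wide, 5 mm thick steel sill. A block pushed off it lands with its centre roughly 25 to 45 mm beyond the lip (towards dispenser -x). The caddy fits under the sill with its back wall up to the pedestal (x -31).
- lever (a joint): Lever angle in rad: 0 at rest (held by its spring), grows anticlockwise seen from above as the post swings towards the magazine (dispenser -y), stop at 0.9. Takes about 2 N at the post to start and 4 to 8 N along the swing; the stop is hard. Springs back to 0 in about 2 s when let go. The block tips off the lip only in the last part of the swing.
- lever_post (a point): Point on the axis of the lever's upright steel post (18 mm diameter, from z 103 to 193 mm), at z 175 mm. The post is 110 mm from the pivot: in the dispenser frame it goes from x -14, y 153 mm (at rest) through x -25, y 105 to x -14, y 57 mm (at the stop).
- lever_pivot (a point): Point on the lever's vertical pivot axis: dispenser frame (85, 105, 102) mm.
- caddy: Loose beige plastic bucket-style caddy, open-topped: 125 (x) x 140 (y) x 70 mm high, walls 4 mm, 0.25 kg. Origin under its centre, z up. One upright grip tab stands outside its -x wall: 12 mm thick (x), 60 mm wide (y), top at z 115 mm, i.e. 45 mm above the rim.
- caddy_grip (a point): Middle of the free part of the caddy's grip tab: caddy frame (-68, 0, 95) mm. Pinch it across its thickness (caddy x).
- block_low: Centre of the lower soap block (50 x 80 x 25 mm, 120 g), which the lever dispenses; at the start at dispenser (0, 0, 107.5) mm.
- block_high: Centre of the upper soap block (same size), on the lower one; it must end at dispenser (0, 0, 107.5) mm, on the magazine floor.
- spray_bottle: Bystander: silver spray bottle, 68 mm diameter, 170 mm high. Origin under its centre. It and the caddy stand left and right, either way round.
- jar: Bystander: glass jar with a cork-look stopper, 72 mm diameter, 105 mm high. Origin under its centre.
- scrub_brush: Bystander: wooden scrubbing brush lying flat, 60 x 130 x 38 mm. Origin under its centre.
Things that resemble listed ones, but are neither listed nor needed, are in the scene too. What is shaped like the caddy but orange or yellow is not meant.

How it is judged:
By the outcome, as a careful person would: the job done as asked, in the order asked, and still so for the second after the job is handed in, with the robot touching nothing.
It also fails if it takes over 64 s, if anything falls off the work surface, if the arm or the gripper's body presses on something with over 40 N, if the wrist force passes 120 N, or if a joint passes its speed limit or range.

### The arm

A 7-joint arm with a two-finger parallel gripper is mounted at the origin on the work surface. World frame = base frame: x ahead of the robot, y to its left, z up, the work surface at z = 0. Lengths are in m, angles in rad, forces in N, time in s.
With the tool pointing down it reaches from about 0.4 to 0.875 m from the base axis. Payload 6.5 kg.
Tool frame: the origin (TCP) lies at the very end of the fingers, on their centre line; the grasp point (between the pads) lies 19 mm behind it; z points along the fingers, x is the direction in which the jaws open and shut, and the axes are right-handed (so a half turn about z gives the same grasp; the last joint's range is limited). The gripper opens to 85 mm and grips with 20 to 120 N. Pads are 22 mm wide; open, the fingers measure 114 mm over their backs; the gripper's body (76 mm by 85 mm) begins 54 mm behind the grasp point. The pads swing forward as they close: fully open they stand 13 mm farther back than shut.
Start: joints at [1.116, 0.536, -0.004, 1.538, 0.003, 1.067, -0.071], TCP at [0.246, -0.601, 0.231] pointing down, gripper open.
Joint ranges: [-2.7, 2.7], [-0.37, 2.16], [-1.27, 1.26], [0.24, 2.4], [-1.31, 4.45], [0.19, 1.91], [-2.76, 2.76]. Speed limits (rad/s): [2.39, 2.39, 3.14, 3.14, 3.14, 3.14, 3.14].

### API

Orientations are given as [roll, pitch, yaw] about the fixed x, y, z axes, in that order (R = Rz(yaw) Ry(pitch) Rx(roll)).
In Python, from workcell import * gives the robot as it stands.
- The arm moves only by the shell command python3 -m pendant 'ROWS' [FORCE]. ROWS is JSON, a list of rows, each an object of numbers: "jaw": the closure, from -1 (fully open) to 1 (shut); "dx", "dy", "dz": the shift along the world's x, y, z in units of 40 mm (1.0 is 40 mm); "twist": the turn about the world's z in units of 10 degrees (1.0 is 10 degrees). A call has exactly 8 rows; each row shifts and turns the commanded pose from where the row before left it; what a row does not reach is not made up. A row lasts 1/8 s, in which the tool goes at most 62.5 mm and 10.7 degrees, less where a joint would pass 70% of its speed; a pose out of reach is approached as far as the arm can. A call is refused whole if a number of a shift passes 1 or a number of a turn 1, either way. A call with a gripper value outside its range is refused whole. The fingers move at their own pace and stop on an object; FORCE is the grip in N (left out, the last holds). Time passes only in rows, so rows that do not move let the fingers close, or fill a call up. It gives the time, the measured TCP pose, the force and the opening at its end, in the units of the state.
- get_state(): the state, without advancing time (a new reading comes with each control period).
- get_image(name): name is "scene" or "top"; returns (picture, depth): 420x560x3 uint8, red, green, blue; 420x560 float32, m along the optical axis (not along the pixel's ray), 0 where there is no reading.
- camera_info(name): a dict with "mtx" (3x3 intrinsics, pixels), "rvec" (rotation vector, rad) and "tvec" (3), from world to camera coordinates, as OpenCV has them. Camera axes: x right, y down, z forward; pixel columns grow to the right and rows downward; lengths in m; the calibration is good to about 2 mm. A picture is of the moment at which its call begins. camera_info takes no time and is no camera call.
- close_job(): hands the job in, once; it reports no verdict.
Trained networks look in the newest picture that a camera, given by its name, has taken for a name from the list of things; names that differ only in an ending like _2 or _b are one class to them, and where a whole thing is asked for, a point or a joint stands for the part that bears it (a point fixed in the world has none). Each returns a list of dicts, best first, with "p" (0 to 1); they miss things now and then, are a little off and sometimes report something else, mostly with a low value. They report only what shows in the picture. A call takes as long as a camera call. They do not tell look-alikes from the thing itself.
- spot_in(query, camera): "point" ([x, y, z] in m, in the coordinates of the camera as it stood for that picture, good to about 4 mm: the middle of the surface that is visible of it).
- landmark_of(query, camera): "point" ([x, y, z] in m, in the coordinates of the camera as it stood for that picture, good to about 4 mm: a listed point, or the origin of a listed thing).
The state is a dict: "time": time; "joint_positions": joint angles; "dq": joint speeds; "effort": joint torques, N m; "eef_pos": TCP position; "tcp_rot": TCP orientation; "ft_force": force on the tool from outside, world axes, zero at the start; "moment": the same for the moment, N m; "gripper_width": finger opening in m.
Only numpy, scipy, OpenCV 4.12 (cv2) and the standard library are available. Lean on these libraries where they do the work, as an engineer would, in place of code of your own. Each camera call takes 0.05 s, during which the arm holds its last target. There are 200 camera calls.

## Working session

There is one attempt and no reset: what is moved stays moved. The work goes in short steps, Python scripts to look and compute and a shell command to move; the robot and the scene stay as the last step left them, time stands still between calls to the robot, and variables do not carry over. Pictures are saved under pics/ and viewed, about 8 in all and at most 12, crops included, and the job is handed in when it is done.

```bash
ls; mkdir -p pics; cat > h.py <<'E'
from workcell import *
import numpy as np, cv2
def T(c):
    i=camera_info(c); R=cv2.Rodrigues(np.array(i["rvec"],float))[0]; return R,np.array(i["tvec"],float).ravel(),np.array(i["mtx"],float)
def w(p,c):
    R,t,K=T(c); return R.T@(np.array(p)-t)
def px(p,c):
    R,t,K=T(c); q=K@(R@np.array(p)+t); return q[:2]/q[2]
def cloud(d,c):
    R,t,K=T(c); v,u=np.indices(d.shape); z=d
    P=np.stack([(u-K[0,2])/K[0,0]*z,(v-K[1,2])/K[1,1]*z,z],-1)
    return (P-t)@R
def look(q,c,f):
    for r in f(q,c)[:3]:
        p=w(r["point"],c); print(c,f.__name__,q,round(r["p"],2),p.round(3),px(p,c).round(0))
E
python3 - <<'E'
from h import *
ims=[]
for c in("scene","top"):
    im,d=get_image(c); np.save(f"pics/{c}_d.npy",d); np.save(f"pics/{c}_i.npy",im)
    cv2.imwrite(f"pics/{c}0.png",im[:,:,::-1])
    for q in("caddy","dispenser","spray_bottle"): look(q,c,landmark_of)
    for q in("caddy_grip","lever_post","lever_pivot","outlet","rail_edge","jar","scrub_brush"): look(q,c,landmark_of)
s=get_state();print(s["time"],s["eef_pos"],s["tcp_rot"],s["gripper_width"])
E
```

```text
pics
scene call caddy 0.91 [ 0.549  0.575 -0.002] [406. 193.]
scene call caddy 0.87 [ 0.507  0.334 -0.003] [346. 210.]
scene call caddy 0.75 [ 0.299  0.565 -0.004] [366. 149.]
scene call dispenser 0.74 [ 0.647 -0.352 -0.001] [182. 331.]
scene call dispenser 0.65 [ 0.644 -0.122  0.   ] [249. 297.]
scene call spray_bottle 0.64 [ 0.524 -0.327 -0.002] [176. 294.]
scene call caddy_grip 0.9 [0.304 0.502 0.092] [357. 140.]
scene call caddy_grip 0.74 [0.581 0.627 0.092] [429. 180.]
scene call caddy_grip 0.72 [0.44  0.354 0.095] [344. 179.]
scene call lever_post 0.66 [0.652 0.032 0.172] [294. 254.]
scene call lever_pivot 0.85 [ 0.745 -0.031  0.101] [289. 299.]
scene call outlet 0.96 [ 0.592 -0.111  0.094] [243. 270.]
scene call outlet 0.42 [0.649 0.03  0.172] [292. 254.]
scene call jar 0.65 [ 0.645 -0.349 -0.001] [183. 330.]
scene call jar 0.49 [ 0.744 -0.029  0.099] [290. 299.]
scene call scrub_brush 0.83 [ 0.7    0.346 -0.001] [379. 250.]
top call caddy 0.88 [0.505 0.337 0.004] [218. 208.]
top call caddy 0.82 [ 0.256  0.277 -0.003] [235. 273.]
top call caddy 0.73 [0.3   0.563 0.001] [159. 2
[... 167 characters left out ...]
93] [244. 290.]
top call caddy_grip 0.91 [0.437 0.352 0.096] [210. 225.]
top call caddy_grip 0.9 [0.299 0.498 0.094] [170. 264.]
top call lever_post 0.57 [ 0.587 -0.112  0.093] [338. 182.]
top call lever_post 0.52 [0.653 0.036 0.175] [298. 160.]
top call lever_post 0.41 [ 0.636 -0.12   0.138] [342. 167.]
top call lever_pivot 0.55 [ 0.739 -0.033  0.103] [316. 140.]
top call outlet 0.7 [ 0.585 -0.112  0.099] [338. 182.]
top call rail_edge 0.94 [0.619 0.003 0.289] [310. 165.]
top call jar 0.96 [ 0.64  -0.348 -0.   ] [396. 171.]
top call scrub_brush 0.86 [0.702 0.347 0.001] [215. 157.]
1.1 [ 0.24642662 -0.60143541  0.23127172] [ 3.14158788e+00  6.85566277e-05 -1.18187926e+00] 0.08523611859608989
```

View pics/scene0.png

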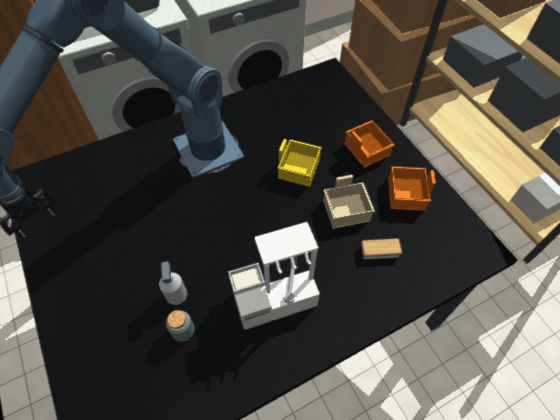

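View pics/top0.png

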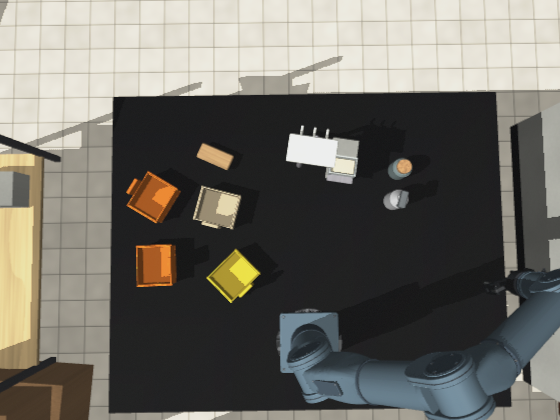

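The beige caddy is at scene (346,205) and top (218,208). The lookalikes are yellow at scene (299,162) and orange at scene (369,143) and (409,188). Only the first one is beige. I'll confirm it in a crop and refine the poses with depth.

```bash
python3 - <<'E'
from h import *
i=np.load("pics/scene_i.npy")
a=cv2.resize(i[150:260,290:450],None,fx=4,fy=4,interpolation=2); b=cv2.resize(i[215:335,215:330],None,fx=3,fy=3,interpolation=2)
cv2.imwrite("pics/crop1.png",cv2.hconcat([a[:360,100:540],b[:360]])[:,:,::-1])
A=[];
for c in("scene","top"):
    d=np.load(f"pics/{c}_d.npy");P=cloud(d,c).reshape(-1,3);P=P[d.ravel()>0];A.append(P)
    m=(abs(P[:,0]-.506)<.11)&(abs(P[:,1]-.336)<.11)&(P[:,2]>.055)&(P[:,2]<.08)
    print(c,"rim",m.sum(),cv2.minAreaRect(P[m,:2].astype(np.float32)*1000),np.median(P[m,2]))
    m=(abs(P[:,0]-.44)<.05)&(abs(P[:,1]-.352)<.06)&(P[:,2]>.085)&(P[:,2]<.13)
    print("tab",m.sum(),cv2.minAreaRect(P[m,:2].astype(np.float32)*1000),P[m,2].max())
    m=(abs(P[:,0]-.67)<.13)&(abs(P[:,1]-.02)<.12)&(P[:,2]>.295)&(P[:,2]<.315)
    if m.sum()>5: print("rail",m.sum(),cv2.minAreaRect(P[m,:2].astype(np.float32)*1000),np.median(P[m,2]))
    m=(abs(P[:,0]-.5)<.04)&(abs(P[:,1]+.1)<.05)
    print("deck",np.median(P[m,2]))
# fit dispenser
L=np.array([[-52,0],[85,105],[-14,153],[-40,121],[0,0],[-52,0],[85,105]])/1000
W=np.array([[.592,-.111],[.745,-.031],[.6525,.034],[.619,.003],[.643,-.121],[.586,-.112],[.739,-.033]])
l,ww=L-L.mean(0),W-W.mean(0)
th=np.arctan2((l[:,0]*ww[:,1]-l[:,1]*ww[:,0]).sum(),(l*ww).sum());R=np.array([[np.cos(th),-np.sin(th)],[np.sin(th),np.cos(th)]])
t=W.mean(0)-R@L.mean(0);print("disp",np.degrees(th),t,(W-(L@R.T+t)).round(3).tolist())
E
python3 -m pendant --help 2>&1 | head -20
```

```text
scene rim 419 ((506.59393310546875, 334.3481750488281), (150.0417938232422, 138.46353149414062), 74.3333740234375) 0.0661515334453676
tab 116 ((442.9701232910156, 350.8642883300781), (60.47586441040039, 18.116775512695312), 76.2213134765625) 0.11810660066126702
rail 1698 ((682.2615356445312, -6.20379638671875), (155.1683807373047, 124.57461547851562), 81.28103637695312) 0.30290440863955653
deck -0.0012813173874928734
top rim 272 ((500.665283203125, 336.69525146484375), (149.4644775390625, 135.35914611816406), 75.01762390136719) 0.06923032960875777
tab 63 ((439.121337890625, 353.58575439453125), (61.323856353759766, 11.986384391784668), 75.13308715820312) 0.12172537036742169
rail 1377 ((677.497802734375, -4.6368560791015625), (155.03677368164062, 121.42008972167969), 80.75556182861328) 0.30437258457335525
deck 0.00022496166498733546
disp -9.442567603938704 [ 0.64075116 -0.12092477] [[0.003, 0.001], [0.003, 0.0], [0.0, 0.002], [-0.002, -0.002], [0.002, -0.0], [-0.003, 0.0], [-0.003, -0.002]]
invalid input: not JSON, or not a number
```

View pics/crop1.png

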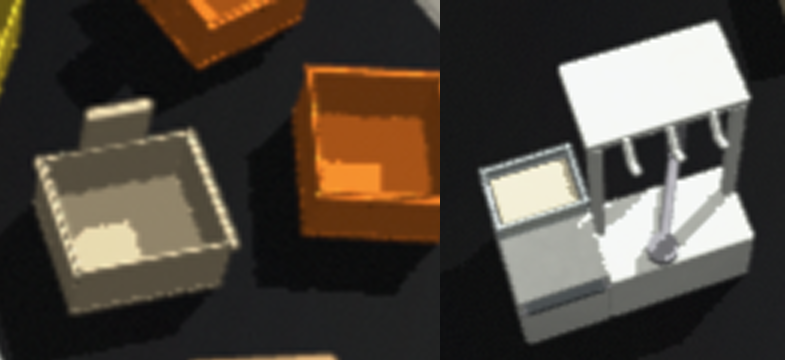

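The crop shows the beige caddy, with its tab at crop (118,120). The orange ones are clearly different. In the right half, the dispenser shows its lever post below the rail. Starting to move towards the tab.

```bash
python3 -m pendant '[{"jaw":-1,"dx":0.6,"dy":1,"twist":0.22},{"jaw":-1,"dx":0.6,"dy":1,"twist":0.22},{"jaw":-1,"dx":0.6,"dy":1,"twist":0.22},{"jaw":-1,"dx":0.6,"dy":1,"twist":0.22},{"jaw":-1,"dx":0.6,"dy":1,"twist":0.22},{"jaw":-1,"dx":0.6,"dy":1,"twist":0.22},{"jaw":-1,"dx":0.6,"dy":1,"twist":0.22},{"jaw":-1,"dx":0.6,"dy":1,"twist":0.22}]' 60
python3 -m pendant '[{"jaw":-1,"dy":1,"twist":0.22},{"jaw":-1,"dy":1,"twist":0.22},{"jaw":-1,"dy":1,"twist":0.22},{"jaw":-1,"dy":1,"twist":0.22},{"jaw":-1,"dy":1,"twist":0.22},{"jaw":-1,"dy":1,"twist":0.22},{"jaw":-1,"dy":1,"twist":0.22},{"jaw":-1,"dy":1,"twist":0.22}]'
python3 -m pendant '[{"jaw":-1,"dy":1,"twist":0.22},{"jaw":-1,"dy":1,"twist":0.22},{"jaw":-1,"dy":1,"twist":0.22},{"jaw":-1,"dy":1,"twist":0.22},{"jaw":-1,"dy":1,"twist":0.22},{"jaw":-1,"dy":1,"twist":0.22},{"jaw":-1,"dy":1,"twist":0.22},{"jaw":-1,"dy":0.8,"twist":0.22}]'
```

```text
validation failed for argument at $[0]...
validation failed for argument at $[0]...
validation failed for argument at $[0]...
```

```bash
python3 -m pendant '[{"jaw":-1,"dx":0.6,"dy":1,"dz":0,"twist":0.22},{"jaw":-1,"dx":0.6,"dy":1,"dz":0,"twist":0.22},{"jaw":-1,"dx":0.6,"dy":1,"dz":0,"twist":0.22},{"jaw":-1,"dx":0.6,"dy":1,"dz":0,"twist":0.22},{"jaw":-1,"dx":0.6,"dy":1,"dz":0,"twist":0.22},{"jaw":-1,"dx":0.6,"dy":1,"dz":0,"twist":0.22},{"jaw":-1,"dx":0.6,"dy":1,"dz":0,"twist":0.22},{"jaw":-1,"dx":0.6,"dy":1,"dz":0,"twist":0.22}]' 60
```

```text
time: 2.1
eef_pos: [0.4391, -0.2803, 0.2316]
tcp_rot: [-3.141, -0.001, -0.874]
ft_force: [0.5, -0.8, -0.5]
gripper_width: 0.0853
```

```bash
python3 -m pendant '[{"jaw":-1,"dx":0,"dy":1,"dz":0,"twist":0.22},{"jaw":-1,"dx":0,"dy":1,"dz":0,"twist":0.22},{"jaw":-1,"dx":0,"dy":1,"dz":0,"twist":0.22},{"jaw":-1,"dx":0,"dy":1,"dz":0,"twist":0.22},{"jaw":-1,"dx":0,"dy":1,"dz":0,"twist":0.22},{"jaw":-1,"dx":0,"dy":1,"dz":0,"twist":0.22},{"jaw":-1,"dx":0,"dy":1,"dz":0,"twist":0.22},{"jaw":-1,"dx":0,"dy":1,"dz":0,"twist":0.22}]'
python3 -m pendant '[{"jaw":-1,"dx":0,"dy":1,"dz":0,"twist":0.22},{"jaw":-1,"dx":0,"dy":1,"dz":0,"twist":0.22},{"jaw":-1,"dx":0,"dy":1,"dz":0,"twist":0.22},{"jaw":-1,"dx":0,"dy":1,"dz":0,"twist":0.22},{"jaw":-1,"dx":0,"dy":1,"dz":-0.3,"twist":0.22},{"jaw":-1,"dx":0,"dy":1,"dz":-0.3,"twist":0.22},{"jaw":-1,"dx":0,"dy":1,"dz":-0.4,"twist":0.22},{"jaw":-1,"dx":0,"dy":0.8,"dz":-0.5,"twist":0.22}]'
```

```text
time: 3.1
eef_pos: [0.4385, 0.0397, 0.2316]
tcp_rot: [-3.141, -0.001, -0.567]
ft_force: [0.4, 0.3, -0.2]
gripper_width: 0.0853
time: 4.1
eef_pos: [0.4386, 0.3525, 0.1712]
tcp_rot: [-3.14, -0.001, -0.259]
ft_force: [-0.2, -1.2, 0.7]
gripper_width: 0.0856
```

```bash
python3 -m pendant '[{"jaw":-1,"dx":0,"dy":0,"dz":-0.8,"twist":0},{"jaw":-1,"dx":0.02,"dy":0,"dz":-0.8,"twist":0},{"jaw":-1,"dx":0,"dy":0,"dz":-0.6,"twist":0},{"jaw":1,"dx":0,"dy":0,"dz":0,"twist":0},{"jaw":1,"dx":0,"dy":0,"dz":0,"twist":0},{"jaw":1,"dx":0,"dy":0,"dz":0,"twist":0},{"jaw":1,"dx":0,"dy":0,"dz":0,"twist":0},{"jaw":1,"dx":0,"dy":0,"dz":0,"twist":0}]' 60
python3 - <<'E'
from h import *
# target tcp for caddy centre at disp x=-98
th=np.radians(-9.2);R=np.array([[np.cos(th),-np.sin(th)],[np.sin(th),np.cos(th)]]);o=np.array([.641,-.121])
for x in(-98,-140,-230): print(x,o+R@np.array([(x-68)/1000,0]))
E
```

```text
time: 5.1
eef_pos: [0.4397, 0.3509, 0.0843]
tcp_rot: [-3.141, -0.001, -0.261]
ft_force: [-1.2, -1.1, 5.8]
gripper_width: 0.0113
-98 [ 0.47713538 -0.09445972]
-140 [ 0.43567566 -0.08774471]
-230 [ 0.34683339 -0.07335541]
```

```bash
python3 -m pendant '[{"jaw":1,"dx":0,"dy":0,"dz":0.5,"twist":0},{"jaw":1,"dx":-0.1,"dy":-0.4,"dz":0,"twist":0.1},{"jaw":1,"dx":-0.1,"dy":-0.8,"dz":0,"twist":0.1},{"jaw":1,"dx":-0.1,"dy":-0.8,"dz":0,"twist":0.1},{"jaw":1,"dx":-0.1,"dy":-0.8,"dz":0,"twist":0.1},{"jaw":1,"dx":0,"dy":-0.8,"dz":0,"twist":0.1},{"jaw":1,"dx":0,"dy":-0.8,"dz":0,"twist":0.08},{"jaw":1,"dx":0,"dy":-0.8,"dz":0,"twist":0}]'
python3 -m pendant '[{"jaw":1,"dx":0,"dy":-0.8,"dz":0,"twist":0},{"jaw":1,"dx":0,"dy":-0.8,"dz":0,"twist":0},{"jaw":1,"dx":0,"dy":-0.8,"dz":0,"twist":0},{"jaw":1,"dx":0,"dy":-0.8,"dz":0,"twist":0},{"jaw":1,"dx":0,"dy":-0.8,"dz":0,"twist":0},{"jaw":1,"dx":0,"dy":-0.8,"dz":-0.1,"twist":0},{"jaw":1,"dx":0,"dy":-0.6,"dz":-0.1,"twist":0},{"jaw":1,"dx":0,"dy":0,"dz":-0.1,"twist":0}]'
python3 - <<'E'
from h import *
i,d=get_image("scene");a=cv2.resize(i[150:350,170:420],None,fx=3,fy=3,interpolation=2)
cv2.imwrite("pics/c2.png",a[:,:,::-1])
E
```

```text
time: 6.1
eef_pos: [0.4223, 0.1401, 0.1032]
tcp_rot: [3.14, 0.0, -0.159]
ft_force: [-0.0, -0.6, -2.0]
gripper_width: 0.0111
time: 7.1
eef_pos: [0.4217, -0.0761, 0.091]
tcp_rot: [3.14, 0.001, -0.163]
ft_force: [-0.0, 0.4, -2.3]
gripper_width: 0.0109
```

View pics/c2.png

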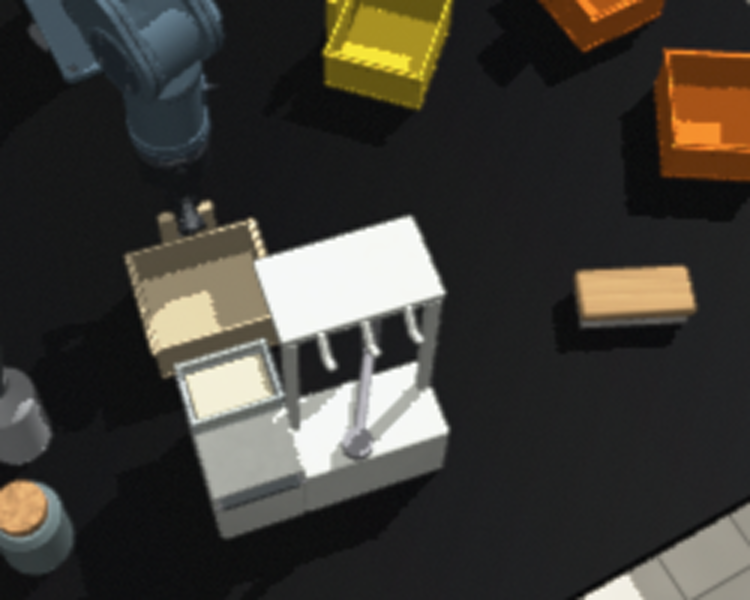

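```bash
python3 -m pendant '[{"jaw":1,"dx":0.33,"dy":-0.25,"dz":0,"twist":0},{"jaw":1,"dx":0.3,"dy":-0.05,"dz":0,"twist":0},{"jaw":1,"dx":0.3,"dy":-0.05,"dz":0,"twist":0},{"jaw":1,"dx":0.2,"dy":-0.05,"dz":0,"twist":0},{"jaw":1,"dx":0.2,"dy":-0.05,"dz":0,"twist":0},{"jaw":1,"dx":0,"dy":0,"dz":-0.1,"twist":0},{"jaw":1,"dx":0,"dy":0,"dz":-0.07,"twist":0},{"jaw":1,"dx":0,"dy":0,"dz":0,"twist":0}]'
python3 - <<'E'
from h import *
i,d=get_image("top");print(get_state()["ft_force"])
for q in("caddy","caddy_grip","outlet"): look(q,"top",landmark_of)
P=cloud(d,"top").reshape(-1,3);P=P[d.ravel()>0]
m=(abs(P[:,0]-.53)<.12)&(abs(P[:,1]+.1)<.09)&(P[:,2]>.055)&(P[:,2]<.085)
print(m.sum(),cv2.minAreaRect(P[m,:2].astype(np.float32)*1000),np.median(P[m,2]))
E
```

```text
time: 8.15
eef_pos: [0.4759, -0.0914, 0.0844]
tcp_rot: [3.141, 0.001, -0.159]
ft_force: [-1.3, -0.6, -0.8]
gripper_width: 0.0111
[-0.80781907 -0.53490887 -0.61159408]
top call caddy 0.98 [ 0.258  0.277 -0.004] [235. 273.]
top call caddy 0.97 [ 0.549  0.573 -0.   ] [157. 198.]
top call caddy 0.91 [ 0.3    0.566 -0.001] [158. 263.]
top call caddy_grip 0.93 [ 0.477 -0.09   0.094] [333. 212.]
top call caddy_grip 0.83 [0.578 0.629 0.095] [134. 187.]
top call caddy_grip 0.62 [0.298 0.495 0.096] [170. 265.]
top call outlet 0.9 [ 0.585 -0.111  0.095] [338. 183.]
top call outlet 0.48 [ 0.64 -0.35  0.  ] [396. 171.]
143 ((566.3377075195312, -76.96286010742188), (123.60218048095703, 190.37847900390625), 42.79230499267578) 0.06842149572295482
```

```bash
python3 -m pendant '[{"jaw":-1,"dx":0,"dy":0,"dz":0,"twist":0},{"jaw":-1,"dx":0,"dy":0,"dz":0,"twist":0},{"jaw":-1,"dx":0,"dy":0,"dz":0,"twist":0},{"jaw":-1,"dx":0,"dy":0,"dz":0.5,"twist":0},{"jaw":-1,"dx":0,"dy":0,"dz":1,"twist":0},{"jaw":-1,"dx":0,"dy":0,"dz":1,"twist":0},{"jaw":-1,"dx":0,"dy":0,"dz":1,"twist":0},{"jaw":-1,"dx":0,"dy":0,"dz":1,"twist":0}]'
python3 - <<'E'
from h import *
i,d=get_image("scene")
for q in("caddy","caddy_grip"): look(q,"scene",landmark_of)
print(get_state()["joint_positions"])
a=cv2.resize(i[150:350,170:420],None,fx=3,fy=3,interpolation=2)
cv2.imwrite("pics/c3.png",a[:,:,::-1])
E
```

```text
time: 9.35
eef_pos: [0.4762, -0.0914, 0.2659]
tcp_rot: [3.141, -0.0, -0.159]
ft_force: [-0.2, -0.0, -0.4]
gripper_width: 0.0852
scene call caddy 0.85 [ 0.26   0.272 -0.003] [298. 169.]
scene call caddy 0.81 [ 0.542 -0.103 -0.003] [241. 269.]
scene call caddy 0.78 [ 0.546  0.577 -0.002] [406. 193.]
scene call caddy_grip 0.97 [0.209 0.236 0.093] [284. 148.]
scene call caddy_grip 0.65 [ 0.476 -0.088  0.092] [235. 238.]
scene call caddy_grip 0.61 [0.585 0.63  0.092] [431. 180.]
[ 0.64904382  0.2762306  -0.65032222  1.89511215  0.19558441  1.02875801
 -0.24329585]
```

View pics/c3.png

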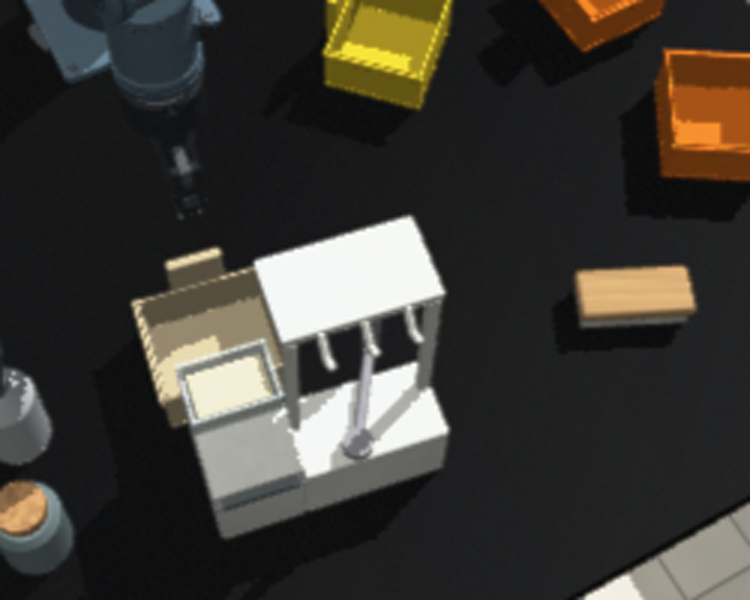

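The caddy stands in place: the network puts its origin at (0.542,-0.103), image (200,330). The pendant has no tilt key. At the edge of its reach the arm may give up orientation, so I'll test that in free space, high above the dispenser.

```bash
python3 -m pendant '[{"jaw":1,"dx":0,"dy":0.3,"dz":1,"twist":0},{"jaw":1,"dx":0.3,"dy":0.5,"dz":1,"twist":0},{"jaw":1,"dx":0.9,"dy":0.5,"dz":1,"twist":0},{"jaw":1,"dx":1,"dy":0.5,"dz":1,"twist":0},{"jaw":1,"dx":1,"dy":0.5,"dz":0,"twist":0},{"jaw":1,"dx":1,"dy":0.5,"dz":0,"twist":0},{"jaw":1,"dx":1,"dy":0,"dz":0,"twist":0},{"jaw":1,"dx":1,"dy":0,"dz":0,"twist":0}]' 30
python3 -m pendant '[{"jaw":1,"dx":1,"dy":0,"dz":0,"twist":0},{"jaw":1,"dx":1,"dy":0,"dz":0,"twist":0},{"jaw":1,"dx":1,"dy":0,"dz":0,"twist":0},{"jaw":1,"dx":1,"dy":0,"dz":0,"twist":0},{"jaw":1,"dx":1,"dy":0,"dz":0,"twist":0},{"jaw":1,"dx":1,"dy":0,"dz":0,"twist":0},{"jaw":1,"dx":1,"dy":0,"dz":0,"twist":0},{"jaw":1,"dx":1,"dy":0,"dz":0,"twist":0}]'
python3 -c "
from h import *
print(get_state()['joint_positions'].round(3) if hasattr(get_state()['joint_positions'],'round') else get_state()['joint_positions'])"
```

```text
time: 10.5
eef_pos: [0.7255, 0.0208, 0.4224]
tcp_rot: [3.14, 0.002, -0.159]
ft_force: [1.1, -0.2, 0.3]
gripper_width: 0.0002
time: 11.5
eef_pos: [0.8783, 0.0194, 0.3906]
tcp_rot: [3.139, -0.049, -0.155]
ft_force: [0.6, 0.2, -0.0]
gripper_width: 0.0002
[ 0.058  1.102 -1.268  0.246  1.183  1.908 -0.343]
```

```bash
python3 -m pendant '[{"jaw":1,"dx":-1,"dy":0,"dz":1,"twist":0},{"jaw":1,"dx":-1,"dy":0,"dz":1,"twist":0},{"jaw":1,"dx":-1,"dy":0,"dz":1,"twist":0},{"jaw":1,"dx":-1,"dy":0,"dz":1,"twist":0},{"jaw":1,"dx":-1,"dy":0,"dz":1,"twist":0},{"jaw":1,"dx":-1,"dy":0,"dz":1,"twist":0},{"jaw":1,"dx":-1,"dy":0,"dz":1,"twist":0},{"jaw":1,"dx":0,"dy":0,"dz":0,"twist":0}]' 30
python3 -c "
from h import *
print(np.round(get_state()['joint_positions'],3))"
```

```text
time: 12.5
eef_pos: [0.6391, 0.0233, 0.6198]
tcp_rot: [3.103, -0.03, -0.147]
ft_force: [1.1, 0.1, -0.6]
gripper_width: 0.0004
[ 0.027  0.445 -0.316  0.79   0.192  1.908 -0.342]
```

```bash
python3 -m pendant '[{"jaw":1,"dx":0,"dy":0,"dz":1,"twist":0},{"jaw":1,"dx":0,"dy":0,"dz":1,"twist":0},{"jaw":1,"dx":0,"dy":0,"dz":1,"twist":0},{"jaw":1,"dx":0,"dy":0,"dz":1,"twist":0},{"jaw":1,"dx":0,"dy":0,"dz":1,"twist":0},{"jaw":1,"dx":0,"dy":0,"dz":1,"twist":0},{"jaw":1,"dx":0,"dy":0,"dz":1,"twist":0},{"jaw":1,"dx":0,"dy":0,"dz":1,"twist":0}]' 30
python3 -c "
from h import *
print(np.round(get_state()['joint_positions'],3))"
```

```text
time: 13.5
eef_pos: [0.5902, 0.0151, 0.7365]
tcp_rot: [3.126, -0.209, -0.14]
ft_force: [-0.4, -0.5, -0.4]
gripper_width: -0.0001
[-0.44   0.29   0.515  0.768 -0.112  1.909 -0.148]
```

```bash
python3 -m pendant '[{"jaw":1,"dx":0.5,"dy":0,"dz":1,"twist":0},{"jaw":1,"dx":0.5,"dy":0,"dz":1,"twist":0},{"jaw":1,"dx":0.5,"dy":0,"dz":1,"twist":0},{"jaw":1,"dx":0.5,"dy":0,"dz":1,"twist":0},{"jaw":1,"dx":0.5,"dy":0,"dz":1,"twist":0},{"jaw":1,"dx":0.5,"dy":0,"dz":1,"twist":0},{"jaw":1,"dx":0.5,"dy":0,"dz":1,"twist":0},{"jaw":1,"dx":0.5,"dy":0,"dz":1,"twist":0}]' 30
python3 -c "
from h import *
print(np.round(get_state()['joint_positions'],3))"
```

```text
time: 14.5
eef_pos: [0.6709, 0.0073, 0.8377]
tcp_rot: [-3.12, -0.484, -0.141]
ft_force: [0.4, -0.2, -0.5]
gripper_width: 0.0
[-0.26   0.442  0.492  0.333 -0.239  1.909 -0.132]
```

```bash
python3 -m pendant '[{"jaw":1,"dx":0.8,"dy":0,"dz":1,"twist":0},{"jaw":1,"dx":0.8,"dy":0,"dz":1,"twist":0},{"jaw":1,"dx":0.8,"dy":0,"dz":1,"twist":0},{"jaw":1,"dx":0.8,"dy":0,"dz":1,"twist":0},{"jaw":1,"dx":0,"dy":0,"dz":-1,"twist":0},{"jaw":1,"dx":-0.5,"dy":0,"dz":-1,"twist":0},{"jaw":1,"dx":-0.5,"dy":0,"dz":-1,"twist":0},{"jaw":1,"dx":-0.5,"dy":0,"dz":-1,"twist":0}]' 30
python3 -c "
from h import *
print(np.round(get_state()['joint_positions'],3))"
```

```text
time: 15.5
eef_pos: [0.6501, -0.0019, 0.7342]
tcp_rot: [-3.072, -0.583, -0.184]
ft_force: [-2.5, -1.1, 2.1]
gripper_width: 0.0002
[-1.127  0.14   1.24   1.148 -0.142  1.357 -0.106]
```

Tilt persists: the tool now leans 33° outward towards +x, which is what the rail needs. Computing the approach waypoints.

```bash
cat >> h.py <<'E'
th=np.radians(-9.3);RD=np.array([[np.cos(th),-np.sin(th),0],[np.sin(th),np.cos(th),0],[0,0,1]]);OD=np.array([.641,-.121,0])
def d2w(p): return OD+RD@(np.array(p)/1000)
def w2d(p): return (RD.T@(np.array(p)-OD))*1000
def rep():
    from scipy.spatial.transform import Rotation as Ro
    s=get_state();A=Ro.from_euler("xyz",s["tcp_rot"]).as_matrix()
    n=RD.T@A
    print("t",round(s["time"],2),"tcp d",w2d(s["eef_pos"]).round(1),"axis z d",n[:,2].round(3),"x d",n[:,0].round(3),"q",np.round(s["joint_positions"],2),"F d",(RD.T@np.array(s["ft_force"])).round(1))
    return np.array(s["eef_pos"])
def go(p):
    e=rep();print("units",((d2w(p)-e)/.04).round(2))
E
python3 - <<'E'
from h import *
go([-190,188,300]);
for p in([-190,188,140],[-15,188,140]): print(d2w(p))
E
```

```text
t 15.5 tcp d [-10.2 119.  734.2] axis z d [ 0.551  0.058 -0.833] x d [ 0.834 -0.018  0.551] q [-1.13  0.14  1.24  1.15 -0.14  1.36 -0.11] F d [-2.3 -1.4  2.1]
units [ -4.16   2.43 -10.86]
[0.48387893 0.0952336  0.14      ]
[0.65657868 0.06695293 0.14      ]
```

```bash
python3 -m pendant '[{"jaw":1,"dx":-0.5,"dy":0.3,"dz":-1,"twist":0},{"jaw":1,"dx":-0.5,"dy":0.3,"dz":-1,"twist":0},{"jaw":1,"dx":-0.5,"dy":0.3,"dz":-1,"twist":0},{"jaw":1,"dx":-0.5,"dy":0.3,"dz":-1,"twist":0},{"jaw":1,"dx":-0.5,"dy":0.3,"dz":-1,"twist":0},{"jaw":1,"dx":-0.5,"dy":0.3,"dz":-1,"twist":0},{"jaw":1,"dx":-0.5,"dy":0.3,"dz":-1,"twist":0},{"jaw":1,"dx":-0.5,"dy":0.3,"dz":-1,"twist":0}]' 30
python3 -c "
from h import *
go([-190,188,140])"
```

```text
time: 16.5
eef_pos: [0.4931, 0.0877, 0.4282]
tcp_rot: [-3.066, -0.576, -0.197]
ft_force: [-0.1, -0.4, -0.1]
gripper_width: 0.0001
t 16.5 tcp d [-179.7  182.   428.2] axis z d [ 0.545  0.056 -0.836] x d [ 0.838 -0.029  0.545] q [-1.2  -0.33  0.58  2.11  0.67  0.92 -1.08] F d [-0.  -0.5 -0.1]
units [-0.23  0.19 -7.2 ]
```

```bash
python3 -m pendant '[{"jaw":1,"dx":0.2,"dy":0,"dz":-0.9,"twist":0},{"jaw":1,"dx":0.2,"dy":0,"dz":-0.9,"twist":0},{"jaw":1,"dx":0.2,"dy":0,"dz":-0.9,"twist":0},{"jaw":1,"dx":0.1,"dy":0,"dz":-0.9,"twist":0},{"jaw":1,"dx":0.1,"dy":0,"dz":-0.9,"twist":0},{"jaw":1,"dx":0.1,"dy":0,"dz":-0.9,"twist":0},{"jaw":1,"dx":0.1,"dy":0,"dz":-0.9,"twist":0},{"jaw":1,"dx":0,"dy":0,"dz":-0.9,"twist":0}]' 30
python3 - <<'E'
from h import *
go([-15,188,140])
i,d=get_image("scene")
for q in("lever_post","lever_pivot"): 
    for r in landmark_of(q,"scene")[:2]: p=w(r["point"],"scene");print(q,r["p"],w2d(p).round(1))
a=cv2.resize(i[130:310,180:400],None,fx=3.3,fy=3.3,interpolation=2)
cv2.imwrite("pics/c4.png",a[:,:,::-1])
E
```

```text
time: 17.5
eef_pos: [0.536, 0.0809, 0.1905]
tcp_rot: [-3.095, -0.597, -0.19]
ft_force: [0.5, -1.5, 0.5]
gripper_width: 0.0002
t 17.5 tcp d [-136.2  182.3  190.5] axis z d [ 0.563  0.032 -0.826] x d [ 0.827 -0.023  0.562] q [-0.72  0.23  0.36  2.35  1.37  0.2  -1.88] F d [ 0.7 -1.4  0.5]
units [ 3.01 -0.35 -1.26]
lever_post 0.51 [-16.4 152.6 172.4]
lever_pivot 0.87 [ 87.2 106.  100.4]
```

View pics/c4.png

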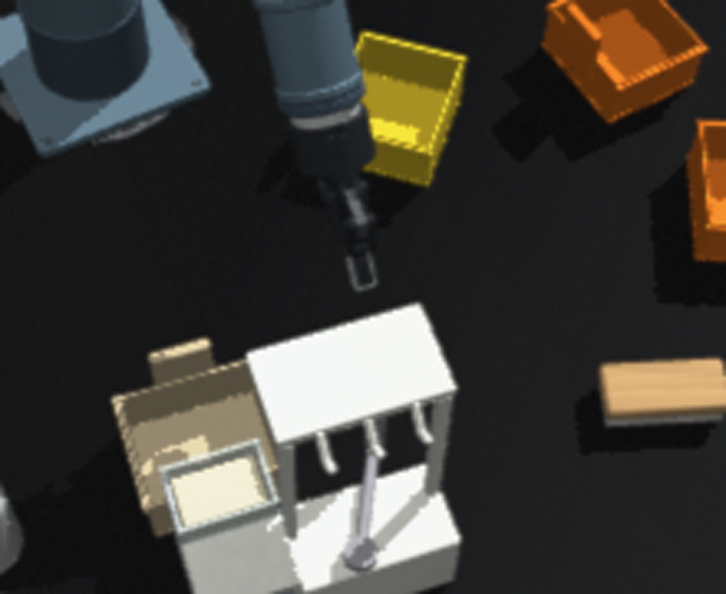

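```bash
python3 -m pendant '[{"jaw":1,"dx":0.3,"dy":0,"dz":-0.3,"twist":0},{"jaw":1,"dx":0.3,"dy":0,"dz":-0.3,"twist":0},{"jaw":1,"dx":0.3,"dy":-0.02,"dz":-0.3,"twist":0},{"jaw":1,"dx":0.3,"dy":-0.04,"dz":-0.3,"twist":0},{"jaw":1,"dx":0.3,"dy":-0.04,"dz":-0.1,"twist":0},{"jaw":1,"dx":0.3,"dy":-0.04,"dz":0,"twist":0},{"jaw":1,"dx":0.3,"dy":-0.04,"dz":0,"twist":0},{"jaw":1,"dx":0,"dy":0,"dz":0,"twist":0}]' 30
python3 - <<'E'
from h import *
go([-15,183,140])
E
```

```text
time: 18.65
eef_pos: [0.6209, 0.0734, 0.1401]
tcp_rot: [-3.095, -0.599, -0.19]
ft_force: [0.2, -0.1, -0.6]
gripper_width: 0.0002
t 18.65 tcp d [-51.2 188.6 140.1] axis z d [ 0.564  0.031 -0.825] x d [ 0.826 -0.023  0.564] q [-0.39  0.45  0.08  2.18  1.75  0.2  -2.19] F d [ 0.2 -0.1 -0.6]
units [ 0.87 -0.29 -0.  ]
```

```bash
python3 -m pendant '[{"jaw":1,"dx":0.2,"dy":-0.03,"dz":0,"twist":0},{"jaw":1,"dx":0.2,"dy":-0.03,"dz":0,"twist":0},{"jaw":1,"dx":0.2,"dy":-0.03,"dz":0,"twist":0},{"jaw":1,"dx":0.2,"dy":-0.03,"dz":0,"twist":0},{"jaw":1,"dx":0,"dy":-0.1,"dz":0,"twist":0},{"jaw":1,"dx":0,"dy":-0.1,"dz":0,"twist":0},{"jaw":1,"dx":0,"dy":-0.1,"dz":0,"twist":0},{"jaw":1,"dx":0,"dy":0,"dz":0,"twist":0}]' 30
python3 - <<'E'
from h import *
go([-15,173,140])
E
```

```text
time: 19.65
eef_pos: [0.6513, 0.0561, 0.1388]
tcp_rot: [-3.096, -0.596, -0.19]
ft_force: [-0.3, -0.1, 0.4]
gripper_width: 0.0002
t 19.65 tcp d [-18.5 176.4 138.8] axis z d [ 0.562  0.03  -0.827] x d [ 0.827 -0.023  0.562] q [-0.27  0.48  0.01  2.11  1.64  0.2  -2.02] F d [-0.3 -0.2  0.4]
units [ 0.07 -0.1   0.03]
```

```bash
python3 -m pendant '[{"jaw":1,"dx":-0.04,"dy":-0.16,"dz":0,"twist":0},{"jaw":1,"dx":-0.04,"dy":-0.16,"dz":0,"twist":0},{"jaw":1,"dx":-0.04,"dy":-0.16,"dz":0,"twist":0},{"jaw":1,"dx":-0.04,"dy":-0.16,"dz":0,"twist":0},{"jaw":1,"dx":-0.04,"dy":-0.16,"dz":0,"twist":0},{"jaw":1,"dx":-0.04,"dy":-0.16,"dz":0,"twist":0},{"jaw":1,"dx":-0.04,"dy":-0.16,"dz":0,"twist":0},{"jaw":1,"dx":-0.03,"dy":-0.14,"dz":0,"twist":0}]' 30
python3 - <<'E'
from h import *
go([-15,85,140])
E
```

```text
time: 20.65
eef_pos: [0.6377, 0.0095, 0.1379]
tcp_rot: [-3.092, -0.593, -0.185]
ft_force: [-1.6, 6.6, -0.4]
gripper_width: -0.0002
t 20.65 tcp d [-24.3 128.2 137.9] axis z d [ 0.559  0.036 -0.828] x d [ 0.829 -0.019  0.559] q [-0.07  0.46 -0.11  2.15  1.82  0.2  -2.09] F d [-2.7  6.3 -0.4]
units [ 0.06 -1.1   0.05]
```

```bash
python3 -m pendant '[{"jaw":1,"dx":0.01,"dy":-0.14,"dz":0,"twist":0},{"jaw":1,"dx":0.01,"dy":-0.14,"dz":0,"twist":0},{"jaw":1,"dx":0.01,"dy":-0.14,"dz":0,"twist":0},{"jaw":1,"dx":0.01,"dy":-0.14,"dz":0,"twist":0},{"jaw":1,"dx":0.01,"dy":-0.14,"dz":0,"twist":0},{"jaw":1,"dx":0.01,"dy":-0.14,"dz":0,"twist":0},{"jaw":1,"dx":0.01,"dy":-0.14,"dz":0,"twist":0},{"jaw":1,"dx":0.01,"dy":-0.1,"dz":0,"twist":0}]' 30
python3 - <<'E'
from h import *
go([-15,77,140])
E
```

```text
time: 21.65
eef_pos: [0.6419, -0.0341, 0.1386]
tcp_rot: [-3.092, -0.595, -0.186]
ft_force: [0.5, 6.3, -0.5]
gripper_width: -0.0
t 21.65 tcp d [-13.2  85.9 138.6] axis z d [ 0.561  0.036 -0.827] x d [ 0.828 -0.02   0.561] q [ 0.13  0.47 -0.23  2.13  1.84  0.19 -2.01] F d [-0.5  6.3 -0.5]
units [-0.08 -0.21  0.04]
```

```bash
python3 -m pendant '[{"jaw":1,"dx":0,"dy":-0.03,"dz":0,"twist":0},{"jaw":1,"dx":0,"dy":-0.03,"dz":0,"twist":0},{"jaw":1,"dx":0,"dy":-0.03,"dz":0,"twist":0},{"jaw":1,"dx":0,"dy":-0.03,"dz":0,"twist":0},{"jaw":1,"dx":0,"dy":-0.03,"dz":0,"twist":0},{"jaw":1,"dx":0,"dy":-0.02,"dz":0,"twist":0},{"jaw":1,"dx":0,"dy":-0.02,"dz":0,"twist":0},{"jaw":1,"dx":0,"dy":0,"dz":0,"twist":0}]' 30
python3 - <<'E'
from h import *
go([-15,75,140])
E
```

```text
time: 22.65
eef_pos: [0.6419, -0.0412, 0.1387]
tcp_rot: [-3.092, -0.595, -0.186]
ft_force: [-1.4, 5.6, -0.2]
gripper_width: -0.0002
t 22.65 tcp d [-12.   78.9 138.7] axis z d [ 0.561  0.036 -0.827] x d [ 0.828 -0.019  0.561] q [ 0.16  0.48 -0.26  2.13  1.85  0.19 -1.99] F d [-2.3  5.3 -0.2]
units [-0.09 -0.08  0.03]
```

Not at the stop yet; the force is still only the spring's. Continuing in 0.8 mm steps, in short calls.

```bash
python3 -m pendant '[{"jaw":1,"dx":0,"dy":-0.02,"dz":0,"twist":0},{"jaw":1,"dx":0,"dy":0,"dz":0,"twist":0},{"jaw":1,"dx":0,"dy":-0.02,"dz":0,"twist":0},{"jaw":1,"dx":0,"dy":0,"dz":0,"twist":0},{"jaw":1,"dx":0,"dy":-0.02,"dz":0,"twist":0},{"jaw":1,"dx":0,"dy":0,"dz":0,"twist":0},{"jaw":1,"dx":0,"dy":-0.02,"dz":0,"twist":0},{"jaw":1,"dx":0,"dy":0,"dz":0,"twist":0}]' 30
python3 - <<'E'
from h import *
go([-15,75,140])
E
```

```text
time: 23.65
eef_pos: [0.6427, -0.0419, 0.1393]
tcp_rot: [-3.09, -0.596, -0.183]
ft_force: [-2.0, 10.1, 5.1]
gripper_width: -0.0001
t 23.65 tcp d [-11.1  78.3 139.3] axis z d [ 0.562  0.04  -0.826] x d [ 0.827 -0.017  0.561] q [ 0.18  0.48 -0.27  2.13  1.85  0.19 -1.98] F d [-3.6  9.6  5.1]
units [-0.11 -0.07  0.02]
```

```bash
python3 - <<'E'
from h import *
i,d=get_image("scene");rep()
for q in("lever_post","block_low","block_high"):
  for c in("scene",)+(("top",) if q!="lever_post" else ()):
    if c=="top": get_image("top")
    for r in landmark_of(q,c)[:2]: p=w(r["point"],c);print(c,q,r["p"],w2d(p).round(1))
a=cv2.resize(i[190:340,180:340],None,fx=4,fy=4,interpolation=2)
cv2.imwrite("pics/c5.png",a[:,:,::-1])
E
```

```text
t 23.7 tcp d [-11.2  78.3 139.3] axis z d [ 0.561  0.04  -0.826] x d [ 0.827 -0.017  0.561] q [ 0.18  0.48 -0.27  2.13  1.85  0.19 -1.98] F d [-3.4 10.4  4.3]
scene lever_post 0.52 [ -9.3  52.6 173.7]
scene block_low 0.66 [-99.2  -2.2  15. ]
top block_low 0.44 [-102.1   -0.2   17.3]
scene block_high 0.93 [ 1.000e-01 -1.600e+00  1.246e+02]
top block_high 0.83 [ -4.4   1.2 129.5]
```

View pics/c5.png

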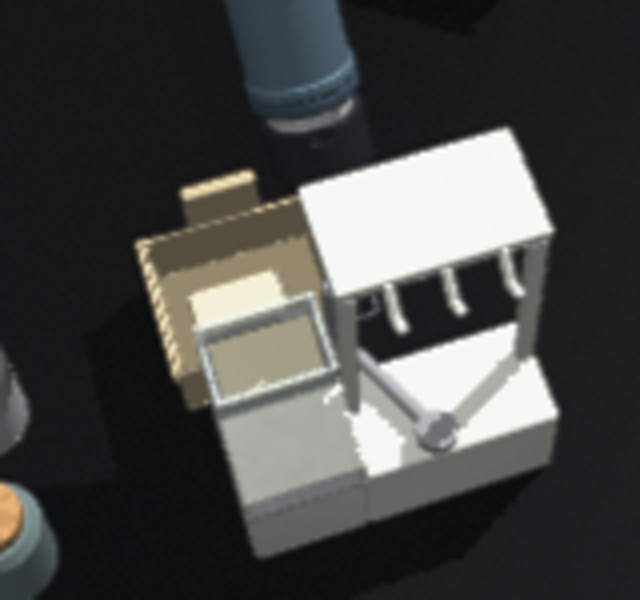

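The picture shows the soap block in the caddy at (240,295), the lever arm swung to the magazine side and the wrist clear of the rail. The post is at y≈53–57. The last 3.2 mm commanded gave only 0.7 mm and the force rose to 10 N, so that is the stop. Letting it go along the reverse path.

```bash
python3 -m pendant '[{"jaw":1,"dx":0.02,"dy":0.4,"dz":0,"twist":0},{"jaw":1,"dx":0.05,"dy":0.7,"dz":0,"twist":0},{"jaw":1,"dx":0.05,"dy":0.7,"dz":0,"twist":0},{"jaw":1,"dx":0.05,"dy":0.7,"dz":0,"twist":0},{"jaw":1,"dx":0.03,"dy":0.3,"dz":0,"twist":0},{"jaw":1,"dx":-0.3,"dy":0.05,"dz":0,"twist":0},{"jaw":1,"dx":-0.5,"dy":0.08,"dz":0,"twist":0},{"jaw":1,"dx":-0.5,"dy":0.08,"dz":0,"twist":0}]' 30
python3 - <<'E'
from h import *
rep()
E
```

```text
time: 25.05
eef_pos: [0.5978, 0.0714, 0.1387]
tcp_rot: [-3.097, -0.597, -0.191]
ft_force: [-0.1, 0.4, -0.8]
gripper_width: 0.0001
t 25.05 tcp d [-73.8 182.9 138.7] axis z d [ 0.562  0.029 -0.826] x d [ 0.827 -0.023  0.562] q [-0.05  0.44 -0.33  2.21  1.73  0.38 -2.12] F d [-0.2  0.3 -0.8]
```

Free of the lever. Backing off further and up, with time for the spring to finish.

```bash
python3 -m pendant '[{"jaw":1,"dx":-0.4,"dy":0.08,"dz":0.1,"twist":0},{"jaw":1,"dx":-0.4,"dy":0.1,"dz":0.3,"twist":0},{"jaw":1,"dx":-0.4,"dy":0.1,"dz":0.5,"twist":0},{"jaw":1,"dx":-0.2,"dy":0.1,"dz":0.6,"twist":0},{"jaw":1,"dx":0,"dy":0.1,"dz":0.6,"twist":0},{"jaw":1,"dx":0,"dy":0,"dz":0.4,"twist":0},{"jaw":1,"dx":0,"dy":0,"dz":0,"twist":0},{"jaw":1,"dx":0,"dy":0,"dz":0,"twist":0}]' 30
python3 -m pendant '[{"jaw":1,"dx":0,"dy":0,"dz":0,"twist":0},{"jaw":1,"dx":0,"dy":0,"dz":0,"twist":0},{"jaw":1,"dx":0,"dy":0,"dz":0,"twist":0},{"jaw":1,"dx":0,"dy":0,"dz":0,"twist":0},{"jaw":1,"dx":0,"dy":0,"dz":0,"twist":0},{"jaw":1,"dx":0,"dy":0,"dz":0,"twist":0},{"jaw":1,"dx":0,"dy":0,"dz":0,"twist":0},{"jaw":1,"dx":0,"dy":0,"dz":0,"twist":0}]'
python3 - <<'E'
from h import *
i,d=get_image("scene");rep();get_image("top")
for q in("lever_post","block_low","block_high","caddy","jar","spray_bottle","scrub_brush"):
  for c in("scene","top"):
    for r in landmark_of(q,c)[:2]: p=w(r["point"],c);print(c,q,round(r["p"],2),w2d(p).round(1),p.round(3))
a=cv2.resize(i[190:340,160:340],None,fx=4,fy=4,interpolation=2)
cv2.imwrite("pics/c6.png",a[:,:,::-1])
E
```

```text
time: 26.05
eef_pos: [0.5419, 0.0914, 0.2382]
tcp_rot: [-3.096, -0.596, -0.19]
ft_force: [0.3, 0.3, 0.3]
gripper_width: -0.0
time: 27.05
eef_pos: [0.5423, 0.092, 0.2388]
tcp_rot: [-3.096, -0.597, -0.189]
ft_force: [-0.1, 0.4, -0.0]
gripper_width: 0.0
t 27.1 tcp d [-131.8  194.2  238.8] axis z d [ 0.562  0.031 -0.826] x d [ 0.827 -0.022  0.562] q [-0.06  0.16 -0.4   2.25  1.07  0.41 -1.55] F d [ 0.1 -0.1 -0.1]
scene lever_post 0.77 [-14.9 150.6 175.4] [0.651 0.03  0.175]
top lever_post 0.52 [-13.8 153.  176.1] [0.652 0.032 0.176]
scene block_low 0.55 [-101.1   -2.7   16.2] [ 0.541 -0.107  0.016]
top block_low 0.73 [-101.8    1.4   15.8] [ 0.541 -0.103  0.016]
scene block_high 0.65 [  6.7   0.6 106.1] [ 0.648 -0.122  0.106]
top block_high 0.65 [  2.4   2.  109.9] [ 0.644 -0.119  0.11 ]
scene caddy 0.82 [-99.8   3.4  -3.1] [ 0.543 -0.102 -0.003]
scene caddy 0.77 [-203.   672.8   -2.7] [ 0.549  0.576 -0.003]
top caddy 0.96 [-449.   621.8    1.2] [0.298 0.565 0.001]
top caddy 0.67 [-1.022e+02  7.900e+00 -1.000e-01] [ 0.541 -0.097 -0.   ]
scene jar 0.75 [  42.2 -225.    -2.5] [ 0.646 -0.35  -0.002]
top jar 0.59 [  33.1 -226.2   -0.6] [ 0.637 -0.35  -0.001]
scene spray_bottle 0.88 [ -79.2 -221.6   -4.6] [ 0.527 -0.327 -0.005]
top spray_bottle 0.71 [ -81.6 -221.    -1.5] [ 0.525 -0.326 -0.002]
scene scrub_brush 0.97 [-1.560e+01  4.695e+02 -1.000e-01] [ 0.702  0.345 -0.   ]
scene scrub_brush 0.29 [-167.9    5.    96.2] [ 0.476 -0.089  0.096]
top scrub_brush 0.92 [-1.660e+01  4.713e+02  2.000e-01] [0.701 0.347 0.   ]
```

View pics/c6.png

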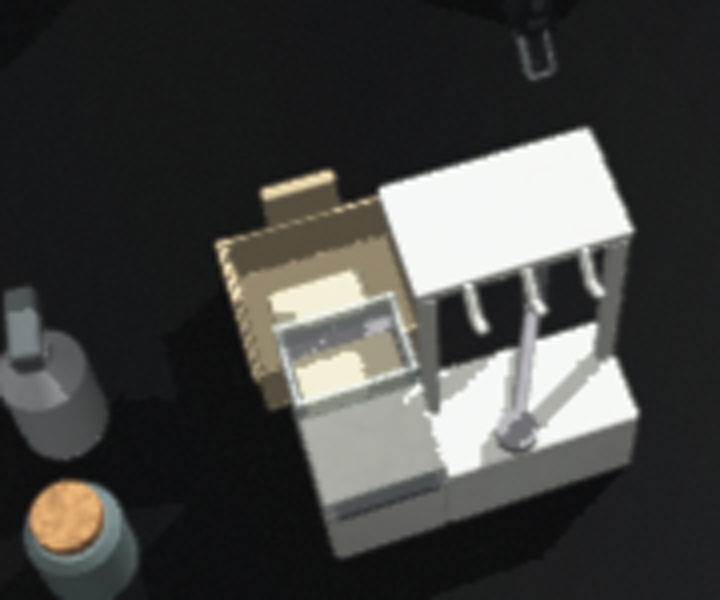

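Everything is where it should be: one block in the caddy at (320,295), the next one low in the magazine at (340,370), and the lever back at rest. Handing in.

```bash
python3 -c "
from h import *
print(close_job())"
```

```text
the job is handed in; nothing more can be done
None
```

The job is done and handed in at about 27 s. One soap block is in the beige caddy, the next is down in the magazine, and the lever is back at rest.

- **Caddy:** I gripped it by its tab and set it upright under the outlet. The networks put it at about dispenser (-100, 3 to 8) mm, so it may sit a few millimetres off centre in y.
- **Tilting the tool:** The pendant has no tilt command, and an upright gripper doesn't fit under the rail. I drove the arm past its reach high in free space, and the 33–34° outward tilt this gave stayed on for the approach under the rail.
- **Lever:** I pushed the post against about 6 N. At the stop, 3.2 mm of commanded travel moved it only 0.7 mm, and the force rose to about 10 N. I then moved away faster than it could follow, and it sprang back freely.
- **Last checks:**
  - The lever post read about (-14, 152) mm, against (-14, 153) at rest.
  - The upper block read about (2 to 7, 1, 108) mm, against (0, 0, 107.5). The scene camera alone was nearly 7 mm off in x, a little more than its usual error.
  - The dispensed block lay in the caddy at about (-101, 0) mm.
  - The spray bottle, jar and brush read where they were at the start, to within 3 mm.
  - The arm stood clear, with no contact force.

No check failed. In the cropped picture I viewed at the end, the block was in the caddy and the lever at rest. I confirmed the brush only from the network readings.

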